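# Grease the mixer's release key and hold it home in the drive hub

### The arm

A 6-joint arm with a two-finger parallel gripper is mounted at the origin on the work surface; the furniture and walls round the work are solid. World frame = base frame: x ahead of the robot, y to its left, z up, the work surface at z = 0. Lengths are in m, angles in rad, forces in N, time in s.
With the tool pointing down it reaches from about 0.325 to 0.925 m from the base axis. Payload 3.1 kg.
Tool frame: the origin (TCP) lies midway between the tips of the shut fingers; the grasp point (between the pads) lies 19 mm behind it; z points along the fingers, y is the line along which they close (so a half turn about z gives the same grasp; the last joint's range is limited). The gripper opens to 85 mm and grips with 20 to 120 N. Pads are 22 mm wide; open, the fingers measure 114 mm over their backs; the gripper's body (76 mm by 85 mm) begins 54 mm behind the grasp point. The pads swing forward as they close: fully open they stand 13 mm farther back than shut.
Start: joints at [1.119, 0.217, 1.613, -0, 1.311, -0.112], TCP at [0.208, 0.589, 0.231] pointing down, gripper open.
Joint ranges: [-2.75, 2.75], [-0.78, 2.1], [0.31, 2.55], [-1.13, 4.27], [0.13, 2.63], [-2.58, 2.58]. Speed limits (rad/s): [2.79, 2.79, 3.14, 3.14, 3.14, 3.14].

### API

Orientations are given as a unit quaternion [x, y, z, w].
In Python, from station import robot gives the robot as it stands.
- The arm moves only by the tool drive_effector, called after "Request:" as a command line: name --argument value ..., lists and objects as JSON in quotes. Schema: {"type":"object","properties":{"ticks":{"type":"object","properties":{"increments":{"type":"array","items":{"type":"array","items":{"type":"number"},"minItems":5,"maxItems":5},"minItems":1,"maxItems":10}},"additionalProperties":false,"required":["increments"]},"squeeze":{"type":"number"},"only":{"type":"string"},"quiet":{"type":"boolean"},"lines":{"type":"string"}},"required":["ticks"],"additionalProperties":false}. ticks is an object whose key "increments" holds a list of rows, 1 to 10 of them, each of 5 numbers: dx, dy, dz in m, then a turn about the tool's z in rad, then the finger opening in m; each row is the pose to reach, as a shift and turn from the pose commanded when the call began, along the tool's axes at that moment; what a row does not reach only later rows make up. A row lasts 1/12 s, in which the tool goes at most 0.0417 m and 0.125 rad, less where a joint would pass 70% of its speed; a pose out of reach is approached as far as the arm can. The fingers move at their own pace and stop on an object; squeeze is the grip in N (left out, the last holds). Time passes only in rows, so rows that do not move let the fingers close. The tool returns the time, the measured TCP pose, the force, the opening and the grip force at its end. only (a regular expression) keeps the lines of the reply that match it, lines (a string "A,B") keeps lines A to B, and quiet returns only ok. Input that does not fit is refused with a message, and nothing moves.
- robot.observe(): the state, without advancing time (a new reading comes with each control period).
- robot.snapshot(name): name is "scene" or "top" or "wrist"; returns the picture (420x560x3 uint8, blue, green, red); there is no depth.
- robot.camera_info(name): a dict with "mtx" (3x3 intrinsics, pixels), "k1" (the pictures are not rectified: a ray, as slopes to the right and down, at radius r is drawn at 1 + k1 r^2 times it, then the intrinsics apply), "position" and "rotation" of the camera in the world. Camera axes: x right, y down, z forward; pixel columns grow to the right and rows downward; lengths in m; the calibration is good to about 2 mm. A picture is of the moment at which its call begins: read the wrist's pose just before it. camera_info takes no time and is no camera call; for the wrist camera it gives the pose at the moment of the call.
- robot.job_done(): hands the job in; it is judged then, once.
The state is a dict: "time_s": time; "qpos": joint angles; "joint_velocities": joint speeds; "joint_efforts": joint torques, N m; "eef_pos": TCP position; "tool_rot": TCP orientation; "ft_force": force on the tool from outside, world axes, zero at the start; "torque": the same for the moment, N m; "grip_width": finger opening in m; "finger_force": force on a finger pad.
Only numpy, scipy, OpenCV 4.12 (cv2) and the standard library are available. Lean on these libraries where they do the work, as an engineer would, in place of code of your own. Each camera call takes 0.05 s, during which the arm holds its last target. There are 200 camera calls.

### The job

Take the release key out of its wooden stand, dip the tip of its shaft well into the small six-sided grease cup, then push the shaft down into the hub of the mixer drive base, turning it until its feather key slips into the keyway, and keep pushing against the spring until the flange sits flush on the hub. Finish while still gripping the release key and holding it pressed fully home: do not let go. Do not knock over or push away the cup, and leave the fluted cups and the timer where they are.

Things in the scene. Friction and masses are not known exactly. Their poses are not given: they have to be found in the camera images.
- release_key: loose steel release key, 0.2 kg, upright in its stand, shaft down. Origin at the shaft's tip, z up along the shaft. Shaft 16 mm diameter, z 0 to 56 mm, its last 5 mm tapering to 9 mm at the tip. A feather key 6 mm wide stands out of the shaft towards +x, to 15 mm from the axis, z 22 to 42 (hidden in the stand). Round flange 47 mm diameter, z 56 to 62; black bar grip above, z 62 to 104
- key_tip (a point): the centre of the release key's shaft tip (same point as the body's origin)
- key_grip (a point): a good grip point in the release key's black bar grip, 86 mm above the tip on the axis. The bar is 46 mm long (the key's x), 18 mm thick (its y, the way to squeeze it) and 42 mm high (18 mm of it above this point)
- key_nib (a point): outer end of the small steel nib, 6 mm wide, on the flange's rim, 34.5 mm from the axis towards the key's +x and 59 mm above the tip: it shows on which side the feather key is
- key_stand: fixed square wooden block 78 x 78 x 62 mm high with a plain round 37 mm through hole in the middle; origin at the centre of its underside. The key's flange rests on its top, so the shaft tip is 6 mm above the table; lift it 60 mm to clear.
- grease_cup: loose small six-sided cup with a dark rim line, 41 x 44 mm, 34 mm high, open at the top, 60 g, the only six-sided one (the others are round and fluted). Origin at the centre of its underside. Inside about 34 mm across at the top, 24 mm at the bottom; floor 2 mm thick. Nothing is in it that a camera can see.
- drive_base: fixed white mixer drive base 130 (x) x 116 (y) x 60 mm high, with an aluminium hub collar in the middle of its top: 54 mm outside diameter, z 60 to 80, plain round mouth 35 mm wide. Origin at the centre of its underside. Fully home the release key's flange lies on the collar and its tip is at z 24; from tip z 34 down the shaft pushes a spring plunger
- hub_mouth (a point): the centre of the hub's mouth, level with the collar's top, on the bore's axis, 80 mm above the drive base's underside; its axes are the drive base's
- core_top (a point): the centre of the hub core's flat top face, inside the collar 14 mm below the mouth (z 66). Here begins the round bore, 18 mm diameter, with one keyway 9 mm wide, open to 17 mm from the axis. The feather key meets this face when the shaft tip is at z 44; with key over keyway it drops (about 0.1 rad play either way)
- rib (a point): top of a dark rib, 24 x 6 x 5 mm, on the drive base's top, 45 mm from the hub axis towards the base's +x. The keyway lies within 0.5 rad either side of the direction from hub axis to rib; its angle differs each time and no state gives it (only a view from above may show it): turn the nib to that range, press lightly on the core's face and turn until it drops in
- plunger (a joint): travel of the spring plunger at the bottom of the bore, 0 at rest, growing downwards, 0.010 m when the key is fully home; the spring gives 2.4 N at rest and 8.4 N fully home, and lifts a key that is let go
- fluted_cup_a: loose round fluted blue cup 40 x 40 x 35 mm, origin under its centre: leave alone
- fluted_cup_b: loose round fluted blue cup 40 x 40 x 32 mm, origin under its centre: leave alone
- timer: loose white kitchen timer 64 x 64 x 38 mm, origin under its centre: leave alone

How it is judged:
By the outcome, as a careful person would: the job done as asked, in the order asked, and still so for the second after the job is handed in, while the arm keeps its last pose, push and grip.
It also fails if it takes over 58 s, if anything falls off the work surface, if the arm or the gripper's body presses on something with over 40 N, if the wrist force passes 120 N, or if a joint passes its speed limit or range.

## Working session

There is one attempt and no reset: what is moved stays moved. The work goes in short steps, Python scripts to look and compute and a tool call to move; the robot and the scene stay as the last step left them, time stands still between calls to the robot, and variables do not carry over. Pictures are saved under pics/ and viewed, at most 10 in all, crops included, and the job is handed in when it is done.

```bash
ls; mkdir -p pics
```

Run:
```python
from station import robot
import cv2,numpy as np
for n in("scene","top","wrist"):
    ci=robot.camera_info(n);print(n,ci)
    cv2.imwrite(f"pics/{n}0.png",robot.snapshot(n))
print(robot.observe())
```

```text
pics
station.py
scene {'mtx': array([[485.894124  ,   0.        , 275.46746412],
       [  0.        , 485.894124  , 210.81976682],
       [  0.        ,   0.        ,   1.        ]]), 'k1': -0.07343815961789465, 'position': array([ 0.15843106, -0.4676744 ,  0.72488992]), 'rotation': array([ 0.87634874, -0.24583102,  0.1005956 , -0.40182149])}
top {'mtx': array([[465.69648876,   0.        , 273.6563817 ],
       [  0.        , 465.69648876, 206.5282598 ],
       [  0.        ,   0.        ,   1.        ]]), 'k1': -0.12283310252600323, 'position': array([0.41469405, 0.16627247, 0.93213272]), 'rotation': array([-0.70438531,  0.7070111 , -0.03800013,  0.05032512])}
wrist {'mtx': array([[300.51065918,   0.        , 279.54824763],
       [  0.        , 300.51065918, 214.76495654],
       [  0.        ,   0.        ,   1.        ]]), 'k1': 0.013699031495261041, 'position': array([0.14271122, 0.61276381, 0.37230593]), 'rotation': array([0.80841465, 0.57222935, 0.07842628, 0.11344003])}
{'time_s': 0.15, 'qpos': array([ 1.11882823e+00,  2.17604256e-01,  1.61458128e+00, -4.20458140e-05,
        1.31131359e+00, -1.12207064e-01]), 'joint_velocities': array([ 0.00135101, -0.00216852, -0.00478655,  0.00087068, -0.00314753,
        0.00115932]), 'joint_efforts': array([-6.54864398e-04, -3.97448695e+01, -3.04417026e+01, -3.22791839e-04,
        5.83986053e-03, -1.29463348e-05]), 'eef_pos': array([0.20800487, 0.58869906, 0.23024553]), 'tool_rot': array([ 1.69059176e-01,  9.85605441e-01, -9.21214564e-04, -2.45832727e-04]), 'ft_force': array([-0.58306955,  0.19944784, -0.90161634]), 'torque': array([-0.04497677,  0.01985991,  0.00176272]), 'finger_force': 0.0, 'grip_width': 0.08539273692068308}
```

View pics/top0.png

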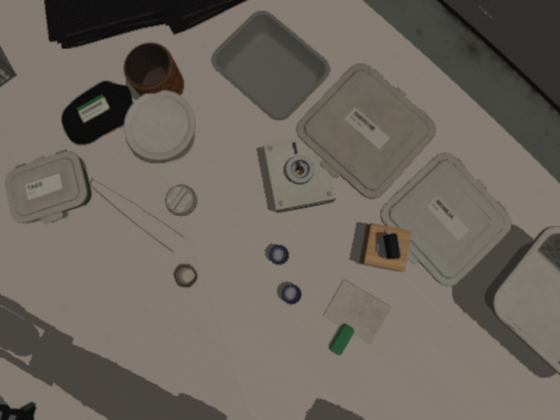

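View pics/scene0.png

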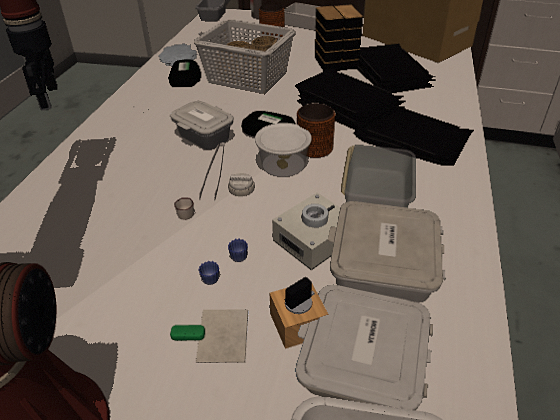

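The top view shows the stand with the key at about (387,246), the grease cup at (185,275), the drive base at (298,173) with the hub at about (298,169), the timer at (180,200) and the blue cups at (278,254) and (291,293). In the scene view the stand is at (298,310), the cup at (184,208) and the hub at (315,215). Next I enlarge these.

Run:
```python
import cv2,numpy as np
t=cv2.imread("pics/top0.png");s=cv2.imread("pics/scene0.png")
def c(i,x,y,h,n): return cv2.resize(i[y-h:y+h,x-h:x+h],(n,n),interpolation=cv2.INTER_CUBIC)
a=np.hstack([c(t,298,172,25,260),c(t,387,246,25,260),c(t,185,275,25,260)])
b=np.hstack([c(s,312,220,32,260),c(s,298,300,32,260),c(s,184,208,20,260)])
m=np.vstack([a,b]);m=np.clip(m.astype(float)*1.5,0,255).astype(np.uint8)
cv2.imwrite("pics/crop0.png",m)
```

```text
(no output)
```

View pics/crop0.png

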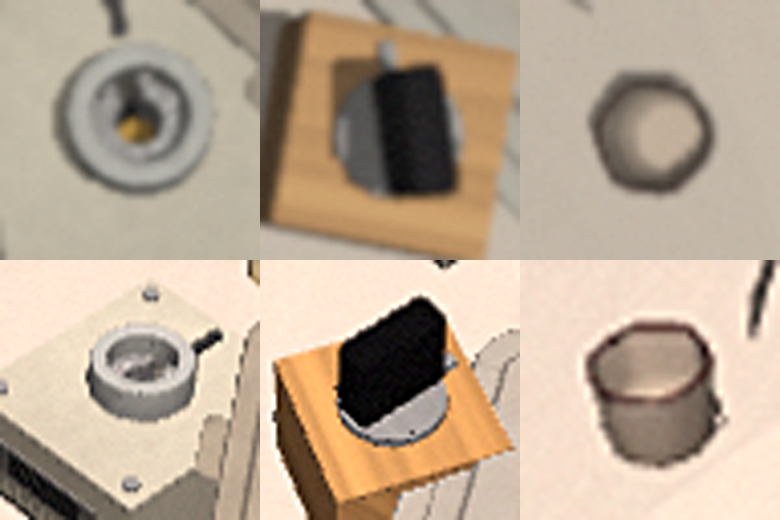

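The crops show the hub mouth at top (300.3,168.9) / scene (315.2,210.9). The rib lies above it, and the dark keyway looks close to the rib direction. The nib is on the upper side of the flange, and the grip bar and hexagonal cup are clearly visible.

Create h.py:
```python
import numpy as np,cv2
from scipy.spatial.transform import Rotation as R
def ray(ci,p):
    d=cv2.undistortPoints(np.array([[p]],float),np.array(ci["mtx"]),np.array([ci["k1"],0,0,0]))[0,0]
    v=R.from_quat(ci["rotation"]).apply([*d,1]);return np.array(ci["position"]),v/np.linalg.norm(v)
def onz(ci,p,z):
    o,v=ray(ci,p);return o+v*(z-o[2])/v[2]
def tri(*vs):
    A=np.zeros((3,3));b=np.zeros(3);L=[ray(*x) for x in vs]
    for o,v in L:
        P=np.eye(3)-np.outer(v,v);A+=P;b+=P@o
    x=np.linalg.solve(A,b);return x,[round(1e3*np.linalg.norm(np.cross(x-o,v)),1) for o,v in L]
def rel(obs,target,yaw_y=None):
    "shift in the tool's axes to bring the TCP to target"
    return R.from_quat(obs["tool_rot"]).inv().apply(np.array(target)-obs["eef_pos"])
```

Run:
```python
from station import robot
from h import *
T,S,W=[robot.camera_info(n) for n in("top","scene","wrist")]
tp=lambda cx,cy,x,y:(cx-25+x/5.2-.4,cy-25+y/5.2-.4)
sp=lambda cx,cy,h,x,y:(cx-h+x*2*h/260-.4,cy-h+y*2*h/260-.4)
print("mouth",tri((T,tp(298,172,142,114)),(S,sp(312,220,32,143,93))),"z.08",onz(T,tp(298,172,142,114),.08))
print("rib",tri((T,tp(298,172,116,12)),(S,sp(312,220,32,208,80))),onz(T,tp(298,172,116,12),.065))
print("nib",tri((T,tp(387,246,387-260,45)),(S,sp(298,300,32,450-260,362-260))))
# bar top corners
print("bar top",tri((T,tp(387,246,414-260,131)),(S,sp(298,300,32,392-260,325-260))))
print("cup rim",tri((T,tp(185,275,652-520,131)),(S,sp(184,208,20,650-520,362-260))))
print(robot.camera_info("wrist")["position"]-robot.observe()["eef_pos"])
```

```text
mouth (array([0.59232952, 0.13208359, 0.08176271]), [np.float64(0.3), np.float64(0.3)]) z.08 [0.59296275 0.13188951 0.08      ]
rib (array([0.63612486, 0.13965351, 0.06409296]), [np.float64(1.6), np.float64(1.6)]) [0.63436278 0.14040642 0.065     ]
nib (array([ 0.47911015, -0.02884453,  0.06372992]), [np.float64(0.9), np.float64(0.9)])
bar top (array([ 0.44773344, -0.02834704,  0.10652062]), [np.float64(0.6), np.float64(0.6)])
cup rim (array([0.39412599, 0.35438539, 0.03123744]), [np.float64(1.6), np.float64(1.6)])
[-0.06526536  0.02412265  0.14222208]
```

View pics/wrist0.png

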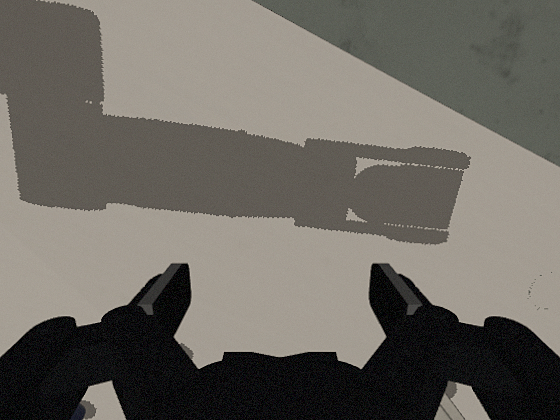

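The wrist view shows the open fingers at columns 150–410 along the bottom, an empty table and the arm's shadow. The targets are out of view. The triangulated heights match the text to within 4 mm. I'll use the wrist camera over the stand to refine them.

Run:
```python
from station import robot
from h import *
o=robot.observe();W=robot.camera_info("wrist");T=robot.camera_info("top")
Rt=R.from_quat(o["tool_rot"]);Rc=R.from_quat(W["rotation"])
print("cam in tool",Rt.inv().apply(W["position"]-o["eef_pos"]),"\n",(Rt.inv()*Rc).as_matrix().round(3))
tp=lambda cx,cy,x,y:(cx-25+x/5.2-.4,cy-25+y/5.2-.4)
a=onz(T,tp(387,246,449-260,190),.11);b=onz(T,tp(387,246,432-260,70),.11);d=b-a;print("bar yaw",np.arctan2(d[1],d[0]),np.linalg.norm(d))
a=onz(T,tp(298,172,142,114),.08);b=onz(T,tp(298,172,116,12),.065);d=b-a;print("rib yaw",np.arctan2(d[1],d[0]),np.linalg.norm(d))
for t in([.448,-.028,.25],[.52,-.028,.25],[.48,-.03,.25]):print(rel(o,t))
```

```text
cam in tool [ 0.06959819  0.00072389 -0.14221167] 
 [[ 0.    -0.962 -0.273]
 [ 1.     0.001 -0.001]
 [ 0.001 -0.273  0.962]]
bar yaw 0.11309994222287038 0.04111166182566045
rib yaw 0.20289156123218835 0.04484974495950383
[-0.43178911 -0.5015052  -0.01887688]
[-0.49967344 -0.47751114 -0.0189342 ]
[-0.46262643 -0.49272684 -0.01889889]
```

Request:
drive_effector --ticks '{"increments": [[-0.432, -0.5015, -0.019, -0.45, 0.085], [-0.432, -0.5015, -0.019, -0.45, 0.085], [-0.432, -0.5015, -0.019, -0.45, 0.085], [-0.432, -0.5015, -0.019, -0.45, 0.085], [-0.432, -0.5015, -0.019, -0.45, 0.085], [-0.432, -0.5015, -0.019, -0.45, 0.085], [-0.432, -0.5015, -0.019, -0.45, 0.085], [-0.432, -0.5015, -0.019, -0.45, 0.085], [-0.432, -0.5015, -0.019, -0.45, 0.085], [-0.432, -0.5015, -0.019, -0.45, 0.085]]}'

```text
time_s: 0.98
eef_pos: [0.359, 0.2002, 0.2432]
tool_rot: [-0.055, 0.998, 0.0, 0.0]
ft_force: [0.6, 0.6, -0.7]
grip_width: 0.0849
finger_force: 0.0
```

Run:
```python
from station import robot
from h import *
print(rel(robot.observe(),[.448,-.028,.25]), robot.observe()["qpos"],robot.observe()["tool_rot"])
```

```text
[-0.06319204 -0.23664571 -0.00680363] [ 3.37591488e-01 -2.79183436e-01  2.07373243e+00 -3.47138567e-05
  1.34661880e+00 -1.34408783e+00] [-5.54169437e-02  9.98463278e-01  4.28901118e-05  2.08739892e-04]
```

Request:
drive_effector --ticks '{"increments": [[-0.063, -0.2366, -0.007, 0, 0.085], [-0.063, -0.2366, -0.007, 0, 0.085], [-0.063, -0.2366, -0.007, 0, 0.085], [-0.063, -0.2366, -0.007, 0, 0.085], [-0.063, -0.2366, -0.007, 0, 0.085], [-0.063, -0.2366, -0.007, 0, 0.085], [-0.063, -0.2366, -0.007, 0, 0.085], [-0.063, -0.2366, -0.007, 0, 0.085], [-0.063, -0.2366, -0.007, 0, 0.085], [-0.063, -0.2366, -0.007, 0, 0.085]]}'

```text
time_s: 1.82
eef_pos: [0.447, -0.025, 0.2498]
tool_rot: [-0.056, 0.998, 0.0, -0.0]
ft_force: [-0.4, 0.4, 0.6]
grip_width: 0.0853
finger_force: 0.0
```

Run:
```python
from station import robot
from h import *
import pickle
o=robot.observe();ci=robot.camera_info("wrist");im=robot.snapshot("wrist")
pickle.dump((o,ci,im),open("w1.pkl","wb"))
cv2.imwrite("pics/w1.png",im)
```

```text
(no output)
```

View pics/w1.png

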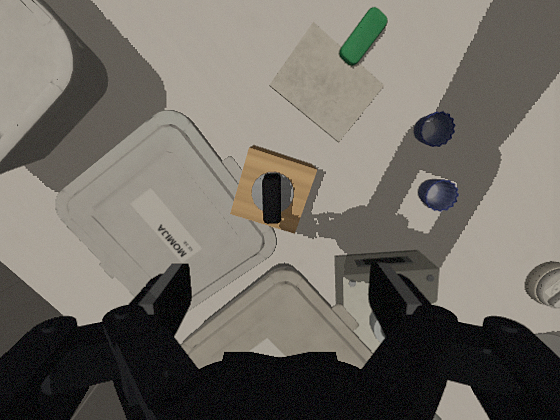

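The wrist view shows the stand at about (275,188), the black bar at (272,197) with its long axis near vertical, and a lidded box close by on its left. I'll measure the bar, and the box's height for clearance.

Run:
```python
from station import robot
from h import *
import pickle
o,ci,im=pickle.load(open("w1.pkl","rb"))
T,S=[robot.camera_info(n) for n in("top","scene")]
t=cv2.imread("pics/top0.png");s=cv2.imread("pics/scene0.png")
print("box lid",tri((T,(448,217)),(S,(369,343))))
def blob(im,x0,y0,x1,y1,f):
    m=f(im[y0:y1,x0:x1]).astype(np.uint8)
    n,l,st,c=cv2.connectedComponentsWithStats(m);k=1+np.argmax(st[1:,4])
    ct=np.argwhere(l==k)[:,::-1]+[x0,y0];return ct
dark=lambda a:a.max(2)<45
pw=blob(im,245,160,300,228,dark)
r=cv2.minAreaRect(pw.astype(np.float32));print("wrist rect",r)
bx=cv2.boxPoints(r);print(bx.round(1).tolist());
cw=[onz(ci,p,.11) for p in bx];print(np.round(cw,4)[:,:2].tolist(),np.mean(cw,0))
# stand top in wrist: orange
hsv=lambda a:(cv2.cvtColor(a,cv2.COLOR_BGR2HSV)[...,1]>90)&(a.max(2)>80)&(a[...,2]>a[...,0].astype(int)+40)
ps=blob(im,215,130,335,250,hsv)
hull=cv2.convexHull(ps.astype(np.int32));q=cv2.approxPolyDP(hull,6,True)[:,0];print("stand",q.tolist(),[onz(ci,p,.062)[:2].round(4).tolist() for p in q])
c=cv2.resize(im[135:245,220:330],(600,600),interpolation=cv2.INTER_CUBIC)
cv2.imwrite("pics/w1c.png",np.clip(c*1.6,0,255).astype(np.uint8))
```

```text
box lid (array([ 0.50386002, -0.15427892,  0.05014494]), [np.float64(0.3), np.float64(0.3)])
wrist rect ((271.0, 198.0), (50.0, 18.0), 90.0)
[[262.0, 173.0], [280.0, 173.0], [280.0, 223.0], [262.0, 223.0]]
[[0.4189, -0.044], [0.417, -0.0272], [0.4658, -0.0217], [0.4678, -0.0393]] [ 0.44238787 -0.03303157  0.11      ]
stand [[316, 169], [294, 231], [230, 213], [249, 147]] [[0.4149, 0.0122], [0.4886, -0.0027], [0.4753, -0.0779], [0.3996, -0.0626]]
```

View pics/w1c.png

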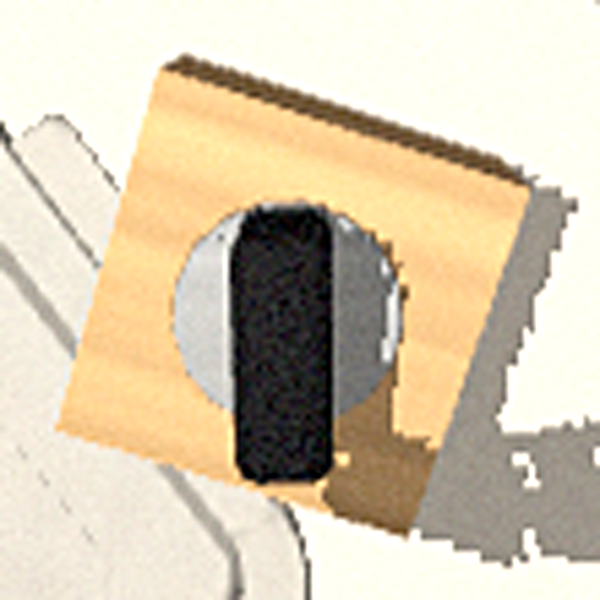

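The crop confirms that the bar is aligned with the image vertical, with its far end at row 223, and that the flange is centred at about (272,193). The stand-top corners average (0.4446, −0.0328), and the bar gives (0.444, −0.033), yaw ≈ 0.11. The side box is only 50 mm high, so the fingers clear it.

Request:
drive_effector --ticks '{"increments": [[0.003, -0.004, 0.05, 0, 0.05], [0.003, -0.004, 0.08, 0, 0.05], [0.003, -0.004, 0.08, 0, 0.05], [0.003, -0.004, 0.08, 0, 0.05], [0.003, -0.004, 0.08, 0, 0.05]]}'

```text
time_s: 2.28
eef_pos: [0.4461, -0.0299, 0.1718]
tool_rot: [-0.056, 0.998, -0.0, 0.001]
ft_force: [0.5, 0.6, -0.0]
grip_width: 0.0496
finger_force: 0.0
```

Run:
```python
from station import robot
from h import *
o=robot.observe();print(rel(o,[.445,-.0315,.073]))
T=robot.camera_info("top");print(onz(T,(362+(414-260)/5.2-.4,221+131/5.2-.4),.11))
ci=robot.camera_info("wrist");im=robot.snapshot("wrist")
m=(im[100:300,200:360].max(2)<45).astype(np.uint8)
n,l,st,c=cv2.connectedComponentsWithStats(m);i=l[110:160,80:81];print(st[1:].tolist(),c[1:].round(1).tolist())
cv2.imwrite("pics/w2.png",im)
k=int(l[90,80]) or 1
p=np.argwhere(l==k)[:,::-1]+[200,100]
r=cv2.minAreaRect(p.astype(np.float32));b=cv2.boxPoints(r);print(r,[onz(ci,q,.11)[:2].round(4).tolist() for q in b])
```

```text
[ 0.00143818 -0.00146347  0.09883376]
[ 0.44704093 -0.02725807  0.11      ]
[[63, 88, 25, 69, 1602], [0, 155, 31, 45, 710], [129, 155, 31, 45, 699], [0, 165, 9, 18, 79], [151, 164, 9, 18, 86]] [[75.3, 121.9], [20.6, 182.2], [138.6, 182.2], [2.7, 170.9], [156.1, 170.6]]
((275.0, 222.0), (68.0, 24.0), 90.0) [[0.4171, -0.0439], [0.4152, -0.0275], [0.4655, -0.0215], [0.4675, -0.039]]
```

Request:
drive_effector --ticks '{"increments": [[0.0015, -0.0015, 0.04, 0, 0.05], [0.0015, -0.0015, 0.075, 0, 0.05], [0.0015, -0.0015, 0.099, 0, 0.05], [0.0015, -0.0015, 0.099, 0, 0.05], [0.0015, -0.0015, 0.099, 0, 0.012], [0.0015, -0.0015, 0.099, 0, 0.012], [0.0015, -0.0015, 0.099, 0, 0.012], [0.0015, -0.0015, 0.099, 0, 0.012], [0.0015, -0.0015, 0.099, 0, 0.012], [0.0015, -0.0015, 0.099, 0, 0.012]]}' --squeeze 80

```text
time_s: 3.17
eef_pos: [0.4471, -0.0328, 0.0746]
tool_rot: [-0.055, 0.998, -0.001, 0.003]
ft_force: [-0.6, -0.8, 7.6]
grip_width: 0.0173
finger_force: 79.1
```

Request:
drive_effector --ticks '{"increments": [[0, 0, -0.03, 0, 0.012], [0, 0, -0.07, 0, 0.012], [0, 0, -0.11, 0, 0.012], [0, 0, -0.14, 0, 0.012], [0, 0, -0.14, 0, 0.012], [0, 0, -0.14, 0, 0.012], [0, 0, -0.14, 0, 0.012]]}'

```text
time_s: 3.75
eef_pos: [0.4432, -0.032, 0.2109]
tool_rot: [-0.055, 0.998, 0.0, -0.0]
ft_force: [0.0, 0.2, -2.4]
grip_width: 0.017
finger_force: 78.6
```

Run:
```python
from station import robot
from h import *
o=robot.observe();print(o["eef_pos"],o["tool_rot"],o["qpos"])
im=robot.snapshot("wrist");cv2.imwrite("pics/w3.png",im)
s=robot.snapshot("scene");t=robot.snapshot("top");cv2.imwrite("pics/s3.png",s);cv2.imwrite("pics/t3.png",t)
m=np.hstack([cv2.resize(im[150:350,180:380],(400,400)),cv2.resize(s[190:340,230:380],(400,400),interpolation=cv2.INTER_CUBIC)])
cv2.imwrite("pics/m3.png",np.clip(m*1.5,0,255).astype(np.uint8))
```

```text
[ 0.44319593 -0.03196641  0.21088347] [-5.50781442e-02  9.98482008e-01  9.05496895e-05 -2.64128327e-04] [-2.30213199e-01 -1.63378189e-01  2.04195019e+00  2.63253333e-05
  1.26357852e+00 -1.91122956e+00]
```

View pics/m3.png

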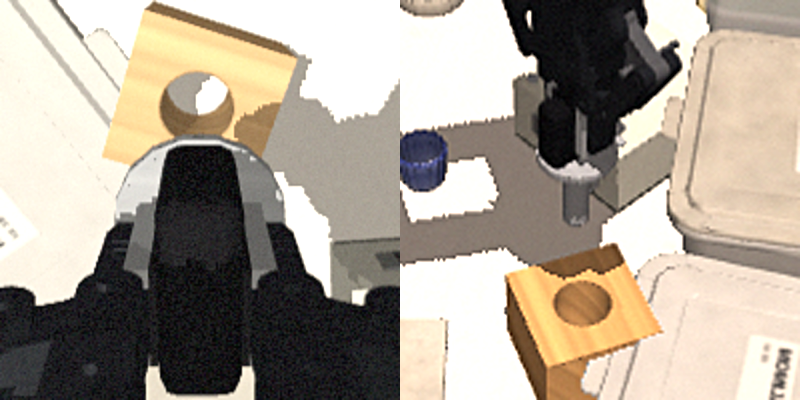

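The key is held square in the pads and its shaft hangs clear of the stand. The shaft tip is at about (296,272) in the scene view, and the flange's near edge is at wrist row 220, column 280. I'll compute the in-hand offset, the cup centre and the shifts.

Run:
```python
from station import robot
from h import *
o=robot.observe();S,T=robot.camera_info("scene"),robot.camera_info("top")
P,v=ray(S,(230+177/2.667-.4,190+218/2.667-.4))
for x0 in(0,.0015,.003):
    a=o["eef_pos"]-[x0,0,0]
    s=np.dot((a-P)[:2],v[:2])/np.dot(v[:2],v[:2]);q=P+s*v;print(x0,"tip on ray",q.round(4),"below TCP",(o["eef_pos"]-q)[2].round(4),"miss mm",((q-a)*1e3).round(1))
print("on z=.1423",onz(S,(230+177/2.667-.4,190+218/2.667-.4),.1423))
# cup rim by dark line in top & scene
for ci,im,(x,y) in((T,cv2.imread("pics/t3.png"),(185,275)),(S,cv2.imread("pics/s3.png"),(184,204))):
    w=18;g=cv2.cvtColor(im,cv2.COLOR_BGR2GRAY)[y-w:y+w,x-w:x+w];m=(g<np.median(g)*.55).astype(np.uint8)
    n,l,st,c=cv2.connectedComponentsWithStats(m);k=1+np.argmax(st[1:,4]);p=np.argwhere(l==k)[:,::-1]+[x-w,y-w]
    (cx,cy),r=cv2.minEnclosingCircle(p.astype(np.float32));print(st[k],(cx,cy),r,onz(ci,(cx,cy),.034))
print("mouth scene",onz(S,(280+143/4.0625-.4,188+93/4.0625-.4),.08),"top",onz(T,(273+142/5.2-.4,147+114/5.2-.4),.08))
```

```text
0 tip on ray [ 0.4419 -0.0316  0.1434] below TCP 0.0656 miss mm [ -0.3   0.2 -65.6]
0.0015 tip on ray [ 0.4415 -0.0322  0.1443] below TCP 0.0647 miss mm [  0.8  -0.5 -64.7]
0.003 tip on ray [ 0.441  -0.0329  0.1453] below TCP 0.0637 miss mm [  1.8  -1.2 -63.7]
on z=.1423 [ 0.44246803 -0.03071124  0.1423    ]
[  7   8  23  22 160] (184.8157958984375, 275.27630615234375) 11.511189460754395 [0.39476934 0.35354139 0.034     ]
[  8  12  21  22 173] (184.04237365722656, 208.1271209716797) 11.27558422088623 [0.38614147 0.33589998 0.034     ]
mouth scene [0.59322668 0.13379446 0.08      ] top [0.59296275 0.13188951 0.08      ]
```

Request:
drive_effector --ticks '{"increments": [[0.005, 0.389, 0.01, 0, 0.012], [0.005, 0.389, 0.01, 0, 0.012], [0.005, 0.389, 0.01, 0, 0.012], [0.005, 0.389, 0.01, 0, 0.012], [0.005, 0.389, 0.01, 0, 0.012], [0.005, 0.389, 0.01, 0, 0.012], [0.005, 0.389, 0.01, 0, 0.012], [0.005, 0.389, 0.01, 0, 0.012], [0.005, 0.389, 0.01, 0, 0.012], [0.005, 0.389, 0.01, 0, 0.012]]}'

```text
time_s: 4.73
eef_pos: [0.3939, 0.3582, 0.1993]
tool_rot: [-0.057, 0.998, 0.001, -0.002]
ft_force: [0.6, -0.5, -2.3]
grip_width: 0.0169
finger_force: 79.1
```

Request:
drive_effector --ticks '{"increments": [[0, 0, 0.03, 0, 0.012], [0, 0, 0.06, 0, 0.012], [0, 0, 0.06, 0, 0.012], [0, 0, 0.06, 0, 0.012], [0, 0, 0.06, 0, 0.012]]}'

```text
time_s: 5.15
eef_pos: [0.3963, 0.3536, 0.1414]
tool_rot: [-0.055, 0.998, -0.0, -0.0]
ft_force: [-0.7, -0.2, -1.3]
grip_width: 0.0172
finger_force: 79.0
```

Run:
```python
from station import robot
from h import *
o=robot.observe();print(rel(o,[.3945,.354,.08]),o["eef_pos"])
im=robot.snapshot("wrist");s=robot.snapshot("scene");cv2.imwrite("pics/w4.png",im);cv2.imwrite("pics/s4.png",s)
m=np.hstack([cv2.resize(im[100:300,180:380],(400,400)),cv2.resize(s[150:230,145:225],(400,400),interpolation=cv2.INTER_CUBIC)])
cv2.imwrite("pics/m4.png",np.clip(m*1.4,0,255).astype(np.uint8))
```

```text
[0.00172118 0.00062444 0.06135576] [0.3963094  0.35359443 0.14135506]
```

View pics/m4.png

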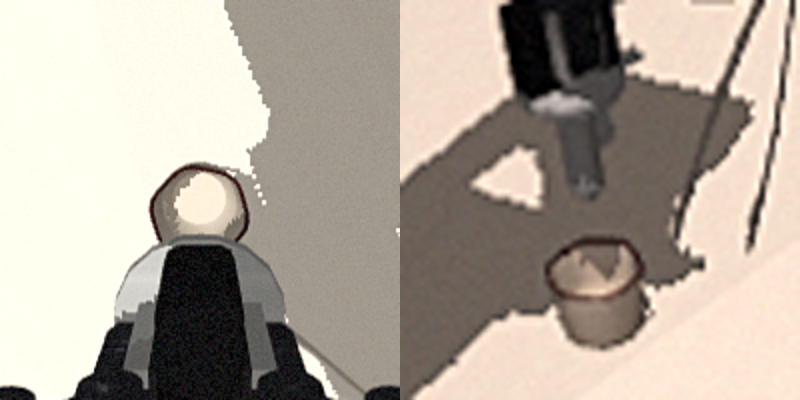

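The wrist view shows the cup's dark rim centred on column 280, with its near edge at row 182, partly behind the flange. The scene view shows the tip at (182.4,188.5) above the rim centre (184,203.5).

Run:
```python
from station import robot
from h import *
o=robot.observe();S=robot.camera_info("scene");W=robot.camera_info("wrist")
f=lambda x,y:(145+(x-400)/5-.4,150+y/5-.4)
print("eef",o["eef_pos"])
print("tip",onz(S,f(589,198),o["eef_pos"][2]-.0686)," rim",onz(S,f(595,269),.034))
im=cv2.imread("pics/w4.png");s=cv2.imread("pics/s4.png")
for p in((180+200/2,100+163/2),(180+151/2,100+205/2),(180+248/2,100+205/2)):print(onz(W,p,.034))
```

```text
eef [0.39759481 0.3544038  0.14320082]
tip [0.39424186 0.34940711 0.07460082]  rim [0.39158606 0.35149098 0.034     ]
[0.37088365 0.35264453 0.034     ]
[0.39127947 0.33371886 0.034     ]
[0.38671033 0.37515328 0.034     ]
```

Request:
drive_effector --ticks '{"increments": [[0.003, 0.0012, 0.0, 0, 0.012], [0.003, 0.0012, 0.03, 0, 0.012], [0.003, 0.0012, 0.05, 0, 0.012], [0.003, 0.0012, 0.05, 0, 0.012], [0.003, 0.0012, 0.05, 0, 0.012], [0.003, 0.0012, 0.05, 0, 0.012]]}'

```text
time_s: 5.75
eef_pos: [0.3941, 0.3555, 0.093]
tool_rot: [-0.055, 0.998, 0.001, 0.001]
ft_force: [1.6, 0.2, -1.7]
grip_width: 0.017
finger_force: 79.1
```

Run:
```python
from station import robot
from h import *
for i in range(3):
    s=robot.snapshot("scene");o=robot.observe();print(o["eef_pos"],o["ft_force"])
im=robot.snapshot("wrist");cv2.imwrite("pics/s5.png",s)
m=np.hstack([cv2.resize(im[100:300,180:380],(400,400)),cv2.resize(s[160:220,155:215],(400,400),interpolation=cv2.INTER_CUBIC)])
cv2.imwrite("pics/m5.png",np.clip(m*1.4,0,255).astype(np.uint8))
```

```text
[0.39447587 0.35581362 0.09342304] [ 0.25070875  0.81889207 -2.3349294 ]
[0.39454872 0.35586247 0.09349858] [-0.2686396  -0.19680439 -2.44120483]
[0.39440586 0.35577465 0.09331706] [ 0.73141962  0.10639013 -0.49318372]
```

View pics/m5.png

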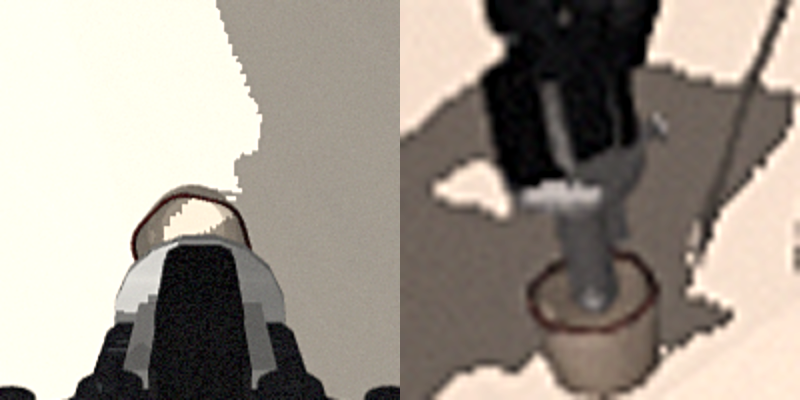

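The shaft tip is inside the rim: in the scene crop the rim centre is (593,292) and the tip (594,307), so the tip is about 3 mm too far back. The wrist view agrees, with the cup centred about 3 mm to −y. I'll correct this and go deeper.

Request:
drive_effector --ticks '{"increments": [[0.0015, -0.0025, 0, 0, 0.012], [0.0015, -0.0025, 0.006, 0, 0.012], [0.0015, -0.0025, 0.0135, 0, 0.012], [0.0015, -0.0025, 0.0135, 0, 0.012], [0.0015, -0.0025, 0.0135, 0, 0.012], [0.0015, -0.0025, 0.0135, 0, 0.012]]}'

```text
time_s: 6.45
eef_pos: [0.3915, 0.352, 0.0772]
tool_rot: [-0.055, 0.998, -0.0, -0.0]
ft_force: [-0.3, 0.2, -1.7]
grip_width: 0.0171
finger_force: 79.1
```

Run:
```python
from station import robot
from h import *
s=robot.snapshot("scene");o=robot.observe();print(o["eef_pos"],o["ft_force"])
cv2.imwrite("pics/s6.png",s)
```

```text
[0.39173416 0.35216558 0.07755624] [-0.01790855  0.39491142 -1.49476539]
```

Request:
drive_effector --ticks '{"increments": [[0, 0, 0, 0, 0.012], [0, 0, -0.04, 0, 0.012], [0, 0, -0.08, 0, 0.012], [0, 0, -0.12, 0, 0.012], [0, 0, -0.12, 0, 0.012], [0, 0, -0.12, 0, 0.012]]}'

```text
time_s: 7.0
eef_pos: [0.3943, 0.3539, 0.2021]
tool_rot: [-0.055, 0.998, 0.002, 0.004]
ft_force: [-0.4, 0.1, -3.1]
grip_width: 0.0167
finger_force: 79.4
```

Run:
```python
from station import robot
from h import *
o=robot.observe();s=robot.snapshot("scene");t=robot.snapshot("top");w=robot.snapshot("wrist");cv2.imwrite("pics/t7.png",t)
T=robot.camera_info("top");print(o["eef_pos"],"to hub",rel(o,[.593,.132,.20]))
for im in (cv2.imread("pics/s0.png") if 0 else cv2.imread("pics/scene0.png"),s):
    g=cv2.cvtColor(im,cv2.COLOR_BGR2GRAY)[190:226,166:202];m=(g<np.median(g)*.55).astype(np.uint8)
    n,l,st,c=cv2.connectedComponentsWithStats(m);k=1+np.argmax(st[1:,4]);print(st[k],c[k])
```

```text
[0.39429006 0.35393534 0.20211242] to hub [-0.1730605  -0.24246518  0.00246965]
[  8   8  21  22 186] [19.03763441 19.91397849]
[ 8  7 19 13 48] [17.22916667 11.5625    ]
```

Request:
drive_effector --ticks '{"increments": [[-0.245, -0.25, 0, 0, 0.012], [-0.245, -0.25, 0, 0, 0.012], [-0.245, -0.25, 0, 0, 0.012], [-0.245, -0.25, 0, 0, 0.012], [-0.245, -0.25, 0, 0, 0.012], [-0.245, -0.25, 0, 0, 0.012], [-0.245, -0.25, 0, 0, 0.012], [-0.245, -0.25, 0, 0, 0.012], [-0.245, -0.25, 0.037, 0, 0.012], [-0.245, -0.25, 0.037, 0, 0.012]]}'

```text
time_s: 7.98
eef_pos: [0.6608, 0.126, 0.1509]
tool_rot: [-0.053, 0.999, -0.001, -0.006]
ft_force: [-3.7, -0.6, -4.4]
grip_width: 0.0167
finger_force: 79.0
```

Request:
drive_effector --ticks '{"increments": [[0, 0, 0, 0, 0.012], [0, 0, 0, 0, 0.012]]}'

```text
time_s: 8.15
eef_pos: [0.6608, 0.1308, 0.1579]
tool_rot: [-0.055, 0.998, 0.0, -0.003]
ft_force: [-0.2, 1.3, -2.4]
grip_width: 0.017
finger_force: 79.0
```

Run:
```python
from station import robot
from h import *
import pickle
o=robot.observe();ci=robot.camera_info("wrist");im=robot.snapshot("wrist");pickle.dump((o,ci,im),open("w8.pkl","wb"))
t=robot.snapshot("top");S=robot.snapshot("scene");cv2.imwrite("pics/t8.png",t);cv2.imwrite("pics/s8.png",S)
print(o["eef_pos"],o["tool_rot"])
q=np.linalg.inv(np.eye(3))
v=R.from_quat(ci["rotation"]).inv().apply(np.array([.593,.132,.08])-ci["position"]);u=ci["mtx"]@(v/v[2]);print("hub px",u)
x,y=int(u[0]),int(u[1])
a=cv2.resize(im[max(0,y-50):y+50,x-50:x+50],(560,560),interpolation=cv2.INTER_CUBIC)
c1=cv2.resize(S[180:240,155:215],(240,280),interpolation=cv2.INTER_CUBIC);c2=cv2.resize(t[250:300,160:210],(240,280),interpolation=cv2.INTER_CUBIC)
cv2.imwrite("pics/m8.png",np.clip(np.hstack([a,np.vstack([c1,c2])])*1.4,0,255).astype(np.uint8));print(max(0,y-50),x-50)
```

```text
[0.66077637 0.13077757 0.15785321] [-5.50017412e-02  9.98482415e-01  1.75672487e-04 -2.76487157e-03]
hub px [290.83568959 133.05423255   1.        ]
83 240
```

View pics/m8.png

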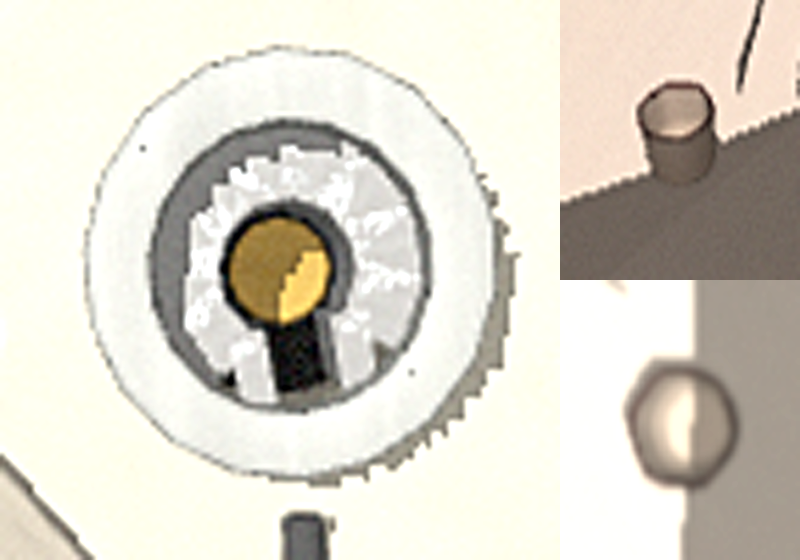

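The hub collar is centred at wrist pixel (291.4,129.7), almost straight below the camera. The keyway is a black slot running down and slightly right, about 0.13 rad to the +y side of the key's nib direction. The rib lies below it. The cup is still upright at its place.

Run:
```python
from station import robot
from h import *
import pickle
o,ci,im=pickle.load(open("w8.pkl","rb"));o2=robot.observe();ci2=robot.camera_info("wrist")
print(o2["eef_pos"],o2["tool_rot"])
for c,e in((ci,o),(ci2,o2)):
    p=onz(c,(291.4,129.65),.08);print(p,"tool",rel(e,p))
# flange of held key, in tool frame, from edges in w3
w=robot.snapshot("wrist")
g=cv2.cvtColor(w,cv2.COLOR_BGR2GRAY)
for c in(262,270,280,290,298):print(c,g[205:235,c].tolist())
for r in(240,245,250):print(r,g[r,226:246].tolist(),g[r,314:336].tolist())
```

```text
[0.66272863 0.13180815 0.16189381] [-5.58323573e-02  9.98439826e-01  1.29771521e-04  8.02898455e-04]
[0.59071942 0.13211533 0.08      ] tool [0.06905672 0.00897342 0.07824024]
[0.59320943 0.13320987 0.08      ] tool [0.0690619  0.00912984 0.08178374]
262 [162, 160, 162, 161, 156, 139, 127, 126, 131, 131, 137, 132, 135, 133, 142, 149, 104, 85, 140, 162, 160, 164, 172, 148, 85, 35, 21, 19, 9, 2]
270 [158, 159, 160, 164, 164, 159, 163, 160, 160, 160, 162, 162, 152, 102, 83, 137, 178, 102, 0, 20, 1, 17, 14, 26, 7, 4, 29, 3, 2, 20]
280 [191, 195, 126, 77, 98, 137, 161, 166, 160, 159, 162, 171, 102, 57, 88, 163, 177, 97, 8, 4, 16, 6, 18, 4, 15, 8, 11, 15, 13, 1]
290 [182, 183, 185, 185, 185, 189, 187, 189, 186, 185, 186, 192, 177, 105, 53, 108, 165, 99, 17, 3, 1, 1, 11, 10, 16, 14, 2, 10, 12, 12]
298 [181, 184, 156, 182, 192, 192, 195, 195, 191, 188, 186, 187, 189, 189, 198, 180, 105, 66, 107, 163, 115, 78, 84, 91, 91, 97, 101, 98, 86, 53]
240 [161, 161, 159, 160, 161, 162, 157, 160, 163, 159, 161, 162, 161, 161, 162, 151, 118, 163, 162, 162] [89, 91, 86, 114, 90, 115, 110, 115, 111, 115, 110, 114, 109, 112, 113, 114, 112, 111, 112, 115, 111, 112]
245 [157, 159, 158, 161, 161, 159, 160, 160, 155, 160, 161, 160, 165, 129, 138, 162, 160, 155, 155, 154] [90, 84, 144, 159, 157, 120, 53, 115, 115, 110, 114, 114, 112, 115, 113, 113, 113, 113, 113, 110, 116, 114]
250 [158, 160, 161, 160, 156, 158, 161, 158, 160, 159, 157, 160, 147, 154, 152, 155, 152, 150, 156, 151] [85, 84, 77, 86, 82, 81, 83, 77, 113, 111, 196, 119, 115, 113, 113, 115, 116, 115, 112, 114, 111, 111]
```

Request:
drive_effector --ticks '{"increments": [[0.03, 0.004, -0.008, -0.13, 0.012], [0.068, 0.008, -0.008, -0.13, 0.012], [0.068, 0.008, -0.008, -0.13, 0.012], [0.068, 0.008, -0.008, -0.13, 0.012], [0.068, 0.008, -0.008, -0.13, 0.012], [0.068, 0.008, -0.008, -0.13, 0.012]]}' --squeeze 110

```text
time_s: 8.85
eef_pos: [0.5963, 0.1316, 0.1708]
tool_rot: [-0.12, 0.993, -0.0, 0.002]
ft_force: [-0.6, 0.5, -0.8]
grip_width: 0.0166
finger_force: 108.1
```

```bash
python3 -c "
from station import robot
o=robot.observe();print(o['eef_pos'],o['ft_force'],o['qpos'])"
```

```text
[0.59626757 0.13161312 0.17084604] [-0.5837499   0.53418595 -0.83958317] [ 1.02402533e-01  2.40470045e-01  1.70346633e+00 -1.02440145e-04
  1.19301155e+00 -1.70907272e+00]
```

Request:
drive_effector --ticks '{"increments": [[0, 0, 0, 0, 0.012], [0, 0, 0, 0, 0.012], [0, 0, 0.015, 0, 0.012], [0, 0, 0.03, 0, 0.012], [0, 0, 0.03, 0, 0.012], [0, 0, 0.03, 0, 0.012]]}'

```text
time_s: 9.35
eef_pos: [0.5938, 0.1309, 0.1376]
tool_rot: [-0.12, 0.993, 0.0, -0.001]
ft_force: [-0.3, -0.3, -1.3]
grip_width: 0.0167
finger_force: 108.1
```

Request:
drive_effector --ticks '{"increments": [[0, 0, 0.005, 0, 0.012], [0, 0, 0.010, 0, 0.012], [0, 0, 0.010, 0, 0.012], [0, 0, 0.010, 0, 0.012]]}'

```text
time_s: 9.68
eef_pos: [0.5942, 0.1313, 0.1288]
tool_rot: [-0.12, 0.993, 0.0, -0.0]
ft_force: [-0.4, 0.8, -2.4]
grip_width: 0.017
finger_force: 108.3
```

Request:
drive_effector --ticks '{"increments": [[0, 0, 0.004, 0, 0.012], [0, 0, 0.008, 0, 0.012], [0, 0, 0.008, 0, 0.012], [0, 0, 0.008, 0, 0.012]]}'

```text
time_s: 10.02
eef_pos: [0.5937, 0.1311, 0.1198]
tool_rot: [-0.12, 0.993, 0.0, -0.001]
ft_force: [-0.3, 0.9, -1.8]
grip_width: 0.017
finger_force: 108.1
```

Request:
drive_effector --ticks '{"increments": [[0, 0, 0.004, 0, 0.012], [0, 0, 0.008, 0, 0.012], [0, 0, 0.012, 0, 0.012], [0, 0, 0.012, 0, 0.012], [0, 0, 0.012, 0, 0.012]]}'

```text
time_s: 10.43
eef_pos: [0.5938, 0.1314, 0.1077]
tool_rot: [-0.12, 0.993, 0.0, -0.001]
ft_force: [-1.1, 3.0, -4.0]
grip_width: 0.0167
finger_force: 107.9
```

Request:
drive_effector --ticks '{"increments": [[0, 0, 0.005, 0, 0.012], [0, 0, 0.010, 0, 0.012], [0, 0, 0.010, 0, 0.012], [0, 0, 0.010, 0, 0.012]]}'

```text
time_s: 10.77
eef_pos: [0.594, 0.1315, 0.0985]
tool_rot: [-0.12, 0.993, 0.0, -0.0]
ft_force: [-3.5, 4.0, -1.2]
grip_width: 0.0166
finger_force: 108.4
```

Request:
drive_effector --ticks '{"increments": [[0, 0, 0.003, 0, 0.012], [0, 0, 0.005, 0, 0.012], [0, 0, 0.005, 0, 0.012], [0, 0, 0.005, 0, 0.012]]}'

```text
time_s: 11.1
eef_pos: [0.5943, 0.1316, 0.0952]
tool_rot: [-0.12, 0.993, 0.0, -0.0]
ft_force: [-6.0, 4.0, 6.3]
grip_width: 0.0168
finger_force: 109.5
```

Request:
drive_effector --ticks '{"increments": [[0.0008, 0.0008, 0, 0, 0.012], [0.0008, 0.0008, 0.002, 0, 0.012], [0.0008, 0.0008, 0.004, 0, 0.012], [0.0008, 0.0008, 0.004, 0, 0.012], [0.0008, 0.0008, 0.004, 0, 0.012]]}'

```text
time_s: 11.52
eef_pos: [0.5942, 0.1317, 0.0927]
tool_rot: [-0.12, 0.993, -0.0, 0.0]
ft_force: [-7.9, 1.1, 12.4]
grip_width: 0.0168
finger_force: 110.6
```

Request:
drive_effector --ticks '{"increments": [[0, 0, 0.002, 0, 0.012], [0, 0, 0.003, 0, 0.012], [0, 0, 0.003, 0, 0.012], [0, 0, 0.003, 0, 0.012]]}'

```text
time_s: 11.85
eef_pos: [0.5942, 0.1317, 0.0927]
tool_rot: [-0.12, 0.993, -0.0, 0.0]
ft_force: [-13.9, 0.8, 25.1]
grip_width: 0.0168
finger_force: 112.4
```

Request:
drive_effector --ticks '{"increments": [[0.001, 0, 0, 0, 0.012], [0.0015, 0, 0, 0, 0.012], [0.0015, 0, 0, 0, 0.012], [0.0015, 0, 0, 0, 0.012], [0.0015, 0, 0, 0, 0.012], [0.0015, 0, 0, 0, 0.012], [0.0015, 0, 0, 0, 0.012], [0.0015, 0, 0, 0, 0.012], [0.0015, 0, 0, 0, 0.012], [0.0015, 0, 0, 0, 0.012]]}'

```text
time_s: 12.68
eef_pos: [0.5942, 0.1317, 0.0926]
tool_rot: [-0.12, 0.993, -0.0, 0.002]
ft_force: [-10.7, 0.9, 21.8]
grip_width: 0.0165
finger_force: 111.7
```

Run:
```python
from station import robot
from h import *
S,T=robot.camera_info("scene"),robot.camera_info("top")
s=robot.snapshot("scene");t=robot.snapshot("top");s0=cv2.imread("pics/scene0.png");t0=cv2.imread("pics/top0.png")
for n,x,y in(("cup",185,275),("timer",180,200),("a",278,254),("b",291,293)):
    A=t0[y-18:y+18,x-18:x+18];B=t[y-26:y+26,x-26:x+26];r=cv2.matchTemplate(B,A,cv2.TM_CCOEFF_NORMED);_,v,_,l=cv2.minMaxLoc(r);print(n,round(v,3),l,"(8,8 = unmoved)")
o=robot.observe();print(o["eef_pos"],o["ft_force"],o["torque"])
# collar / flange in scene: bottom of the flange against the collar's front
print(cv2.cvtColor(s,cv2.COLOR_BGR2GRAY)[195:232,311:317].mean(1).round().tolist());print(cv2.cvtColor(s0,cv2.COLOR_BGR2GRAY)[195:232,311:317].mean(1).round().tolist())
for z in(.06,.08,.086):
    v=R.from_quat(S["rotation"]).inv().apply(np.array([.593-.0235*.45,.132-.0235*.89,z])-S["position"]);print(z,(S["mtx"]@(v/v[2]))[:2].round(1))
```

```text
cup 0.6 (8, 8) (8,8 = unmoved)
timer 0.999 (8, 8) (8,8 = unmoved)
a 0.273 (8, 8) (8,8 = unmoved)
b 0.291 (13, 10) (8,8 = unmoved)
[0.59416111 0.13166676 0.09264883] [-10.23302935   1.78109148  20.95852898] [0.36926405 2.02494517 0.07495455]
[6.0, 10.0, 12.0, 10.0, 10.0, 9.0, 6.0, 8.0, 8.0, 8.0, 9.0, 8.0, 9.0, 9.0, 9.0, 7.0, 4.0, 6.0, 50.0, 75.0, 119.0, 126.0, 84.0, 81.0, 150.0, 139.0, 107.0, 102.0, 100.0, 97.0, 94.0, 86.0, 114.0, 158.0, 165.0, 164.0, 162.0]
[140.0, 130.0, 127.0, 146.0, 152.0, 152.0, 152.0, 155.0, 143.0, 138.0, 150.0, 114.0, 86.0, 87.0, 86.0, 82.0, 100.0, 113.0, 116.0, 84.0, 60.0, 55.0, 80.0, 128.0, 146.0, 120.0, 95.0, 91.0, 90.0, 87.0, 83.0, 76.0, 102.0, 142.0, 150.0, 147.0, 147.0]
0.06 [316.4 226.2]
0.08 [316.8 218.8]
0.086 [316.9 216.5]
```

```bash
python3 -c "
from station import robot
print(robot.job_done())"
```

```text
the job is handed in; nothing more can be done
None
```

I handed the job in at about 13 s with the key dipped in the grease cup, dropped into the keyway and still gripped, pressed home at about 21 N. The arm stalled at the expected home height and the flange sits on the collar in the scene view. The cup stayed upright and the timer did not move; the fluted cups were in the arm's shadow at the last check, so I couldn't confirm they hadn't moved, but the arm only passed well above them.

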